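# Nest the ring cutters and cover the tin

## Task

Put the pastry cutters away: stand the three plain round ring cutters upright on the white round tin base, one inside another around its middle, the smallest first, then the medium one around it, then the largest, letting each one go before fetching the next. Last, set the aluminium tin cover over the nest, so that its rim rests flat on the base all round. Leave the square and the six-sided cutter where they are.

Things in the scene. Friction and masses are not known exactly. Their poses are not given: they have to be found in the camera images.
- tin_base: flat round white plastic disc, 130 mm in diameter, 6 mm thick, fixed to the table: the tin's base, on which everything is stacked. Its origin is the centre of its underside, at table height; its top is 6 mm above the origin. It has no rim.
- small_centre (a point): the smallest of three plain round bright metal ring cutters, standing upright: a thin tube open at both ends, outside diameter 32 mm, wall 2 mm (inside diameter 28 mm), 45 mm tall, about 25 to 90 g. The point is its centre, on its axis half-way up (22.5 mm above what it stands on); z is its axis. Grasp it across its outside. Alone on the tin base its centre is 28.5 mm above the table.
- medium_centre (a point): the middle of three plain round bright metal ring cutters, standing upright: a thin tube open at both ends, outside diameter 49 mm, wall 2 mm (inside diameter 45 mm), 45 mm tall, about 25 to 90 g. The point is its centre, on its axis half-way up (22.5 mm above what it stands on); z is its axis. Grasp it across its outside. Alone on the tin base its centre is 28.5 mm above the table.
- large_centre (a point): the largest of three plain round bright metal ring cutters, standing upright: a thin tube open at both ends, outside diameter 66 mm, wall 2 mm (inside diameter 62 mm), 45 mm tall, about 25 to 90 g. The point is its centre, on its axis half-way up (22.5 mm above what it stands on); z is its axis. Grasp it across its outside. Alone on the tin base its centre is 28.5 mm above the table.
- cover_knob (a point): the round aluminium tin cover, standing mouth down like an upturned can: outside diameter 98 mm, inside diameter 94 mm, wall 56 mm tall (53 mm inside), closed on top, with a black knob 24 mm in diameter standing 30 mm high in the middle of the top; 120 to 210 g. The point is on the knob's axis, 75 mm above the cover's rim and 19 mm above its flat top (the knob ends 86 mm above the rim); z is the cover's axis. Lift it by the knob.
- square_centre (a point): a bright metal cutter of square outline, 52 mm across, 40 mm tall, not part of the job; the point is its centre, half-way up.
- hex_centre (a point): a bright metal cutter of six-sided outline, 52 mm across the flats, 40 mm tall, not part of the job; the point is its centre, half-way up.

How it is judged:
By the outcome, as a careful person would: the job done as asked, in the order asked, and still so for the second after the job is handed in, with the robot touching nothing.
It also fails if it takes over 120 s, if anything falls off the work surface, if the arm or the gripper's body presses on something with over 40 N, if the wrist force passes 120 N, or if a joint passes its speed limit or range.

## Robot

A 6-joint arm with a two-finger parallel gripper is mounted at the origin on the work surface. World frame = base frame: x ahead of the robot, y to its left, z up, the work surface at z = 0. Lengths are in m, angles in rad, forces in N, time in s.
With the tool pointing down it reaches from about 0.35 to 0.875 m from the base axis. Payload 4.2 kg.
Tool frame: the origin (TCP) lies on the centre line of the jaws, within the pads' length; the fingertips stand 8 mm ahead of it and the grasp point (between the pads) lies 11 mm behind it; z points along the fingers, y is the line along which they close (so a half turn about z gives the same grasp; the last joint's range is limited). The gripper opens to 87 mm and grips with 3 to 60 N. Pads are 19 mm wide; open, the fingers measure 117 mm over their backs; the gripper's body (75 mm by 190 mm) begins 51 mm behind the grasp point.
Start: joints at [-0.859, 0.385, 0.008, 0, -1.194, -0.259], TCP at [0.273, -0.562, 0.231] pointing down, gripper open.
Joint ranges: [-3.14, 3.14], [-1.21, 2.06], [-1.07, 1.41], [-3.16, 2.05], [-2.99, -0.16], [-3.1, 3.1]. Speed limits (rad/s): [2.79, 2.79, 3.14, 3.14, 3.14, 3.14].

## Interface

Orientations are given as a unit quaternion [w, x, y, z].
In Python, from plant import r gives the robot as it stands.
- The arm moves only by the tool carry_out, never from a script. Its argument "targets" is a list of rows, each a list of 2 entries, a list of its own where there are three numbers: the shift along the world's x, y, z in cm, then the turn, a rotation vector about the world's x, y, z in degrees. A call has 1 to 12 rows; each row is the pose to reach, as a shift and turn from the pose commanded when the call began; what a row does not reach only later rows make up. A row lasts 1/12 s, in which the tool goes at most 41.7 mm and 7.16 degrees, less where a joint would pass 70% of its speed; a pose out of reach is approached as far as the arm can. A call with a gripper value outside its range is refused whole. "fingers" is the opening, from 0 (shut) to 1 (fully open), set as the call begins (left out, the last holds). The fingers move at their own pace and stop on an object; "force" is the grip in N (left out, the last holds). Time passes only in rows, so rows that repeat a pose let the fingers close. It gives the time, the measured TCP pose, the force, the opening and the grip force at its end, in the units of the state.
- r.get_state(): the state, without advancing time (a new reading comes with each control period).
- r.capture(name): name is "scene" or "top"; returns the picture (400x640x3 uint8, red, green, blue); there is no depth.
- r.camera_info(name): a dict with "fx", "fy", "cx", "cy" (pixels), "R" (3x3) and "t" (3): a world point X has camera coordinates R X + t. Camera axes: x right, y down, z forward; pixel columns grow to the right and rows downward; lengths in m; the calibration is good to about 2 mm. A picture is of the moment at which its call begins. camera_info takes no time and is no camera call.
- r.finish_job(): hands the job in; it is judged then, once.
The state is a dict: "t": time; "qpos": joint angles; "qvel": joint speeds; "joint_efforts": joint torques, N m; "eef_pos": TCP position; "tool_rot": TCP orientation; "ft_force": force on the tool from outside, world axes, zero at the start; "moment": the same for the moment, N m; "gripper_width": opening from 0.0 (shut) to 1.0 (fully open); "grasp_force": force on a finger pad.
Only numpy, scipy, OpenCV 4.12 (cv2) and the standard library are available. Lean on these libraries where they do the work, as an engineer would, in place of code of your own. Each camera call takes 0.05 s, during which the arm holds its last target. There are 200 camera calls.

## Working session

There is one attempt and no reset: what is moved stays moved. The work goes in short steps, Python scripts to look and compute and a tool call to move; the robot and the scene stay as the last step left them, time stands still between calls to the robot, and variables do not carry over. Pictures are saved under pics/ and viewed, at most 14 in all, crops included, and the job is handed in when it is done.

Besides the shell and the picture viewer there is one more tool, called after "Emit:" by a JSON object that holds its "fn" and its "kwargs", one argument or row to a line. carry_out: Moves the arm, as the interface text tells. Its arguments: {"type":"object","properties":{"targets":{"type":"array","items":{"type":"array"}},"fingers":{"type":"number"},"force":{"type":"number"}},"required":["targets"]}

```bash
mkdir -p pics; python3 - <<'E'
from plant import r
import cv2
for n in("scene","top"):
    im=r.capture(n); cv2.imwrite(f"pics/{n}0.png",im[:,:,::-1]); print(n,r.camera_info(n))
print(r.get_state())
E
```

```text
scene {'fx': 477.1913294493422, 'fy': 477.1913294493422, 'cx': 323.7196106835595, 'cy': 199.362709633835, 'R': array([[-0.73710391,  0.67576997, -0.00357432],
       [ 0.40120878,  0.43335474, -0.80699144],
       [-0.54379163, -0.5962706 , -0.59055231]]), 't': array([ 0.42339058, -0.18389542,  1.38324368])}
top {'fx': 460.18329094900895, 'fy': 460.18329094900895, 'cx': 320.8131055664688, 'cy': 196.74709605715617, 'R': array([[ 0.02958952, -0.99926118,  0.02452667],
       [-0.9976594 , -0.03103759, -0.06092945],
       [ 0.06164568, -0.02266639, -0.99784069]]), 't': array([-0.04138046,  0.58502496,  1.34394816])}
{'t': 0.1, 'qpos': array([-8.59350741e-01,  3.85481460e-01,  6.76603605e-03, -4.23176123e-04,
       -1.19401169e+00, -2.58606795e-01]), 'qvel': array([-0.00123551, -0.00179326,  0.00228747,  0.0012499 ,  0.00093719,
       -0.00059562]), 'joint_efforts': array([-1.14698716e-03, -3.91689777e+01,  1.87934804e+01,  4.23198849e+00,
        1.34239750e-02, -8.61206513e-05]), 'eef_pos': array([ 0.27323704, -0.56152692,  0.22957104]), 'tool_rot': array([-2.76110310e-04, -2.24413598e-01,  9.74493492e-01,  9.45742424e-04]), 'ft_force': array([-0.4573353,  0.1632777,  0.2866601]), 'moment': array([-0.00257439, -0.00672812, -0.02565915]), 'grasp_force': 0.0, 'gripper_width': 1.0025845474411343}
```

View pics/top0.png

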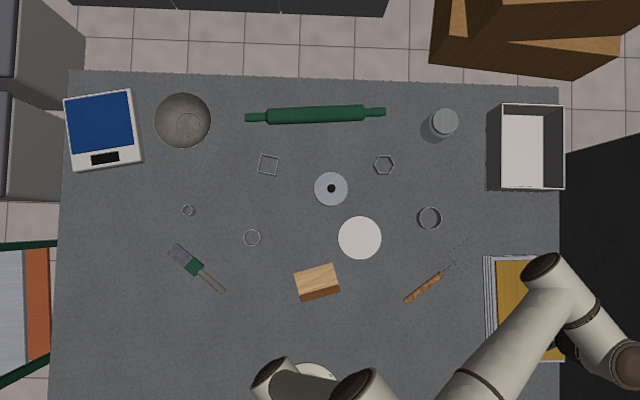

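View pics/scene0.png

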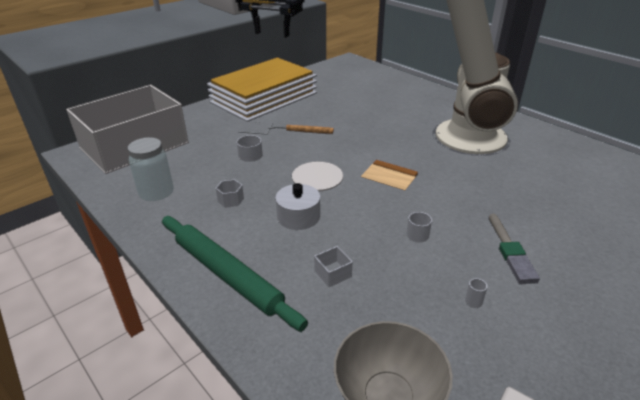

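Top view: small ring at (188,210), medium (252,238), large (429,218), base (360,238), cover (331,188), square (268,165) and hex (384,165). I'll enlarge these for closer measurement.

```bash
cat > h.py <<'E'
import numpy as np, cv2
from plant import r
def mosaic(im,cs,name,h=33,k=4):
    t=[cv2.resize(im[v-h:v+h,u-h:u+h,::-1],None,fx=k,fy=k,interpolation=cv2.INTER_CUBIC) for u,v in cs]
    w=3
    while len(t)%w: t.append(t[-1]*0)
    cv2.imwrite(name,np.vstack([np.hstack(t[i:i+w]) for i in range(0,len(t),w)]))
def px2w(cam,u,v,z):
    c=r.camera_info(cam); R=c["R"]; d=R.T@np.array([(u-c["cx"])/c["fx"],(v-c["cy"])/c["fy"],1]); o=-R.T@c["t"]
    return o+d*(z-o[2])/d[2]
def proj(cam,X):
    c=r.camera_info(cam); p=(c["R"]@np.asarray(X,float).T).T+c["t"]
    return np.c_[c["fx"]*p[:,0]/p[:,2]+c["cx"],c["fy"]*p[:,1]/p[:,2]+c["cy"]]
def circ(x,y,z,rad):
    a=np.linspace(0,2*np.pi,60); return np.c_[x+rad*np.cos(a),y+rad*np.sin(a),0*a+z]
E
python3 - <<'E'
from h import *
im=cv2.imread("pics/top0.png")[:,:,::-1]
mosaic(im,[(188,210),(252,238),(429,218),(360,238),(331,188),(384,165)],"pics/m0.png")
for n,u,v,z in[("s",188,210,.045),("m",252,238,.045),("l",429,218,.045),("base",360,238,.006),("knob",331,188,.086),("hex",384,165,.04),("sq",268,165,.04)]: print(n,px2w("top",u,v,z).round(4))
E
```

```text
s [0.5343 0.3579 0.045 ]
m [0.4594 0.1713 0.045 ]
l [ 0.5322 -0.3397  0.045 ]
base [ 0.4674 -0.1442  0.006 ]
knob [ 0.6074 -0.05    0.086 ]
hex [ 0.6838 -0.2058  0.04  ]
sq [0.6726 0.1337 0.04  ]
```

View pics/m0.png

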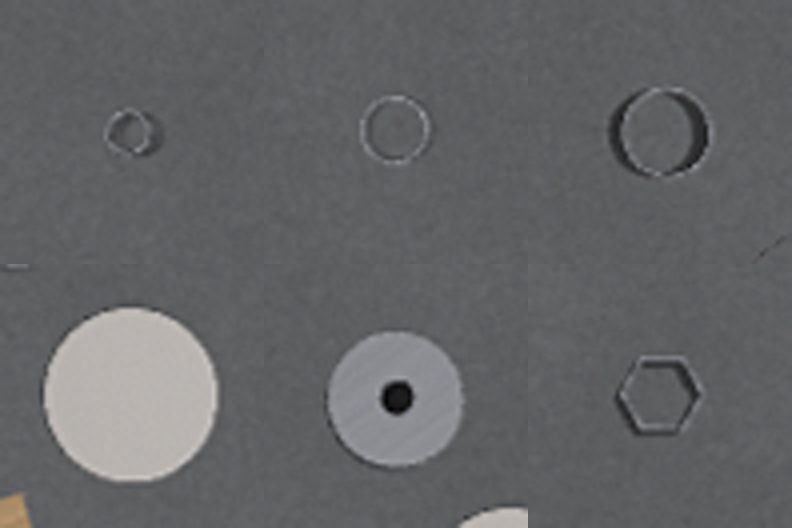

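Crops: each ring's rim is clear: small centre (187.1,209.5), medium (251.5,237.1), large (430,217.8), base (359.3,237.3) and knob (330.9,188.1). The diameters match the given sizes. I'll check the positions by overlaying them on the scene camera.

```bash
python3 - <<'E'
from h import *
im=cv2.imread("pics/scene0.png"); P={}
for n,u,v,z,rd,zs in[("s",187.1,209.5,.045,.016,(0,.045)),("m",251.5,237.1,.045,.0245,(0,.045)),("l",430,217.8,.045,.033,(0,.045)),("base",359.25,237.25,.006,.065,(.006,)),("cov",330.5,188.4,.056,.049,(0,.056)),("knob",330.9,188.1,.086,.012,(.086,))]:
    p=px2w("top",u,v,z); print(n,p.round(4)); P[n]=(p,rd,zs)
k=4; cs=[];T=[]
for n,(p,rd,zs) in P.items():
    c=proj("scene",[[p[0],p[1],.03]])[0].astype(int); h=33
    t=cv2.resize(im[c[1]-h:c[1]+h,c[0]-h:c[0]+h],None,fx=k,fy=k,interpolation=cv2.INTER_CUBIC)
    for z in zs:
        q=(proj("scene",circ(p[0],p[1],z,rd))-(c-h)+.5)*k-.5
        cv2.polylines(t,[q.round().astype(np.int32)],True,(0,0,255),1)
    T.append(t)
cv2.imwrite("pics/ov.png",np.vstack([np.hstack(T[:3]),np.hstack(T[3:])]))
E
```

```text
s [0.5357 0.3605 0.045 ]
m [0.4619 0.1729 0.045 ]
l [ 0.5329 -0.3426  0.045 ]
base [ 0.4696 -0.1419  0.006 ]
cov [ 0.6087 -0.05    0.056 ]
knob [ 0.6071 -0.0498  0.086 ]
```

View pics/ov.png

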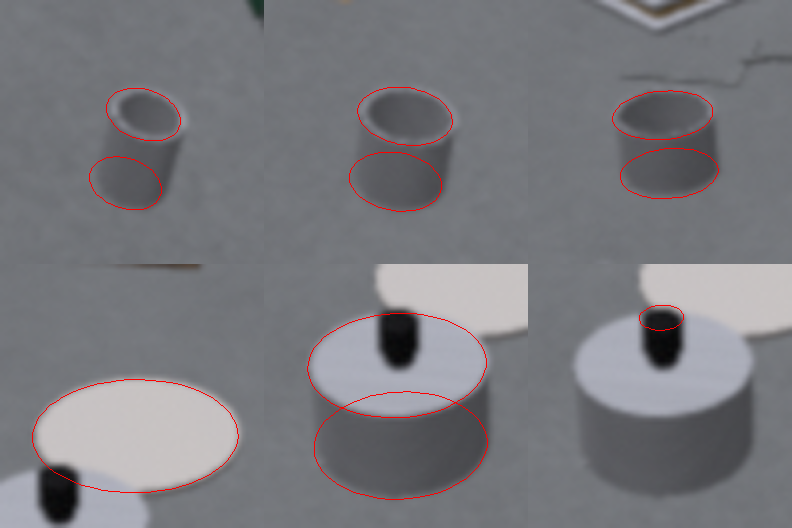

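The overlays agree to about 2 mm, well inside the 6.5 mm radial clearances. Now I'll move over the small ring.

Emit:
{"fn": "carry_out", "kwargs": {
  "targets": [
    [[2,4,0],[0,0,0]],
    [[4,8,0],[0,0,0]],
    [[6,11,0],[0,0,0]],
    [[7,15,0],[0,0,0]],
    [[9,18,0],[0,0,0]],
    [[11,22,0],[0,0,0]],
    [[12,26,0],[0,0,0]],
    [[14,30,0],[0,0,0]],
    [[15,34,0],[0,0,0]],
    [[16,38,0],[0,0,0]],
    [[17,42,0],[0,0,0]],
    [[18,46,0],[0,0,0]]
  ],
  "fingers": 1,
  "force": 15
}}

```text
t: 1.1
eef_pos: [0.4523, -0.1036, 0.2304]
tool_rot: [-0.0, -0.224, 0.974, 0.0]
ft_force: [1.5, 0.5, 0.4]
gripper_width: 1.0
grasp_force: 0.0
```

Emit:
{"fn": "carry_out", "kwargs": {
  "targets": [
    [[1,4,-1],[0,0,0]],
    [[2,8,-2],[0,0,0]],
    [[3,12,-3],[0,0,0]],
    [[4,16,-4],[0,0,0]],
    [[5,20,-5],[0,0,0]],
    [[6,24,-6],[0,0,0]],
    [[6.5,28,-7],[0,0,0]],
    [[7,32,-8],[0,0,0]],
    [[7.5,36,-8],[0,0,0]],
    [[8,40,-8],[0,0,0]],
    [[8,43.5,-8],[0,0,0]],
    [[8.2,46.3,-8],[0,0,0]]
  ]
}}

```text
t: 2.1
eef_pos: [0.534, 0.3603, 0.1496]
tool_rot: [-0.0, -0.225, 0.974, -0.0]
ft_force: [2.1, -0.3, -0.2]
gripper_width: 1.0
grasp_force: 0.0
```

Emit:
{"fn": "carry_out", "kwargs": {
  "targets": [
    [[0,0,-3],[0,0,0]],
    [[0,0,-6],[0,0,0]],
    [[0,0,-9],[0,0,0]],
    [[0,0,-11],[0,0,0]],
    [[0,0,-12.5],[0,0,0]],
    [[0,0,-13.2],[0,0,0]],
    [[0,0,-13.2],[0,0,0]]
  ]
}}

```text
t: 2.68
eef_pos: [0.5335, 0.3563, 0.0162]
tool_rot: [-0.002, -0.224, 0.975, -0.001]
ft_force: [-0.1, 0.2, -0.0]
gripper_width: 0.998
grasp_force: 0.0
```

Emit:
{"fn": "carry_out", "kwargs": {
  "targets": [
    [[0,0,0],[0,0,0]],
    [[0,0,0],[0,0,0]],
    [[0,0,0],[0,0,0]],
    [[0,0,0],[0,0,0]],
    [[0,0,0],[0,0,0]],
    [[0,0,0],[0,0,0]],
    [[0,0,0],[0,0,0]],
    [[0,0,0],[0,0,0]],
    [[0,0,0],[0,0,0]],
    [[0,0,0],[0,0,0]],
    [[0,0,0],[0,0,0]],
    [[0,0,0],[0,0,0]]
  ],
  "fingers": 0.2,
  "force": 15
}}

```text
t: 3.68
eef_pos: [0.5346, 0.3575, 0.0186]
tool_rot: [0.0, -0.225, 0.974, 0.0]
ft_force: [0.1, 0.3, 0.1]
gripper_width: 0.364
grasp_force: 15.0
```

Emit:
{"fn": "carry_out", "kwargs": {
  "targets": [
    [[0,0,1],[0,0,0]],
    [[0,0,3],[0,0,0]],
    [[0,0,6],[0,0,0]],
    [[0,0,9],[0,0,0]],
    [[0,0,11],[0,0,0]],
    [[-0.5,-3,12],[0,0,0]],
    [[-1,-6,12],[0,0,0]],
    [[-1.5,-10,12],[0,0,0]],
    [[-2,-14,12],[0,0,0]],
    [[-2.5,-18,12],[0,0,0]],
    [[-3,-22,12],[0,0,0]],
    [[-3.5,-26,12],[0,0,0]]
  ]
}}

```text
t: 4.68
eef_pos: [0.4989, 0.0956, 0.1394]
tool_rot: [0.0, -0.225, 0.974, 0.0]
ft_force: [1.1, -0.3, -0.6]
gripper_width: 0.368
grasp_force: 15.0
```

Emit:
{"fn": "carry_out", "kwargs": {
  "targets": [
    [[-0.5,-4,0],[0,0,0]],
    [[-1,-8,0],[0,0,0]],
    [[-1.5,-12,0],[0,0,0]],
    [[-2,-15.5,0],[0,0,0]],
    [[-2.3,-18.5,0],[0,0,0]],
    [[-2.6,-21,0],[0,0,0]],
    [[-2.9,-23,0],[0,0,0]],
    [[-3.1,-24,0],[0,0,0]],
    [[-3.1,-24,0],[0,0,0]],
    [[-3.1,-24,0],[0,0,0]],
    [[-3.1,-24,0],[0,0,0]]
  ]
}}

```text
t: 5.6
eef_pos: [0.4688, -0.1419, 0.1388]
tool_rot: [0.0, -0.225, 0.974, -0.0]
ft_force: [0.1, 0.8, 0.1]
gripper_width: 0.363
grasp_force: 15.0
```

```bash
python3 - <<'E'
from h import *
im=r.capture("scene"); c=proj("scene",[[.47,-.142,.1]])[0].astype(int); print(c, r.get_state()["eef_pos"])
cv2.imwrite("pics/s1.png",cv2.resize(im[c[1]-70:c[1]+70,c[0]-80:c[0]+80,::-1],None,fx=4,fy=4))
E
```

```text
[315 142] [ 0.46879856 -0.14175243  0.13873149]
```

View pics/s1.png

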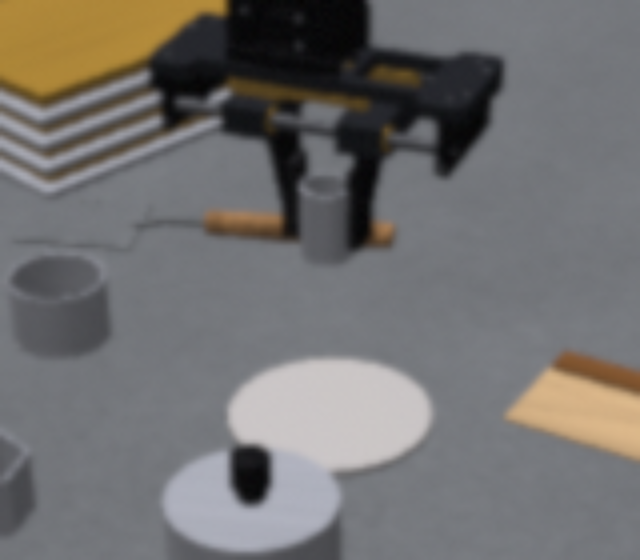

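The picture shows the small ring held upright over the base disc, with the base centre at crop (330,414). I'll lower it.

Emit:
{"fn": "carry_out", "kwargs": {
  "targets": [
    [[0,0,-3],[0,0,0]],
    [[0,0,-6],[0,0,0]],
    [[0,0,-8.5],[0,0,0]],
    [[0,0,-10],[0,0,0]],
    [[0,0,-10.7],[0,0,0]],
    [[0,0,-11],[0,0,0]],
    [[0,0,-11.2],[0,0,0]],
    [[0,0,-11.3],[0,0,0]],
    [[0,0,-11.4],[0,0,0]],
    [[0,0,-11.4],[0,0,0]]
  ]
}}

```text
t: 6.48
eef_pos: [0.4691, -0.1425, 0.0253]
tool_rot: [0.001, -0.225, 0.974, -0.0]
ft_force: [0.8, -0.1, -0.3]
gripper_width: 0.364
grasp_force: 15.0
```

Emit:
{"fn": "carry_out", "kwargs": {
  "targets": [
    [[0,0,0],[0,0,0]],
    [[0,0,0],[0,0,0]],
    [[0,0,0],[0,0,0]],
    [[0,0,0],[0,0,0]],
    [[0,0,0],[0,0,0]],
    [[0,0,0],[0,0,0]],
    [[0,0,0],[0,0,0]],
    [[0,0,1],[0,0,0]],
    [[0,0,3],[0,0,0]],
    [[0,0,6],[0,0,0]],
    [[0,0,9],[0,0,0]],
    [[0,0,12],[0,0,0]]
  ],
  "fingers": 1
}}

```text
t: 7.48
eef_pos: [0.4681, -0.1426, 0.1457]
tool_rot: [-0.0, -0.224, 0.974, 0.0]
ft_force: [0.7, -1.3, -0.6]
gripper_width: 0.994
grasp_force: 0.0
```

Emit:
{"fn": "carry_out", "kwargs": {
  "targets": [
    [[0,3,0],[0,0,0]],
    [[0,7,0],[0,0,0]],
    [[0,11,0],[0,0,0]],
    [[0,15,0],[0,0,0]],
    [[-0.3,19,0],[0,0,0]],
    [[-0.6,23,0],[0,0,0]],
    [[-0.6,27,0],[0,0,0]],
    [[-0.6,29.5,0],[0,0,0]],
    [[-0.6,31,0],[0,0,0]],
    [[-0.6,31.6,0],[0,0,0]],
    [[-0.6,31.6,0],[0,0,0]],
    [[-0.6,31.6,0],[0,0,0]]
  ]
}}

```text
t: 8.48
eef_pos: [0.4622, 0.1729, 0.1443]
tool_rot: [-0.0, -0.224, 0.974, -0.0]
ft_force: [0.1, -0.1, 0.5]
gripper_width: 1.001
grasp_force: 0.0
```

```bash
python3 - <<'E'
from h import *
im=r.capture("top"); cv2.imwrite("pics/t1.png",im[:,:,::-1])
im2=r.capture("scene"); cv2.imwrite("pics/s2.png",im2[:,:,::-1])
h=33
T=[]
for n,i in(("top",im),("scene",im2)):
    c=proj(n,[[.47,-.142,.03]])[0].astype(int); print(n,c-h)
    T.append(cv2.resize(i[c[1]-h:c[1]+h,c[0]-h:c[0]+h,::-1],None,fx=6,fy=6,interpolation=cv2.INTER_CUBIC))
cv2.imwrite("pics/m1.png",np.hstack(T)); print(r.get_state()["eef_pos"])
E
```

```text
top [327 204]
scene [283 133]
[0.46232952 0.17223879 0.14441676]
```

View pics/m1.png

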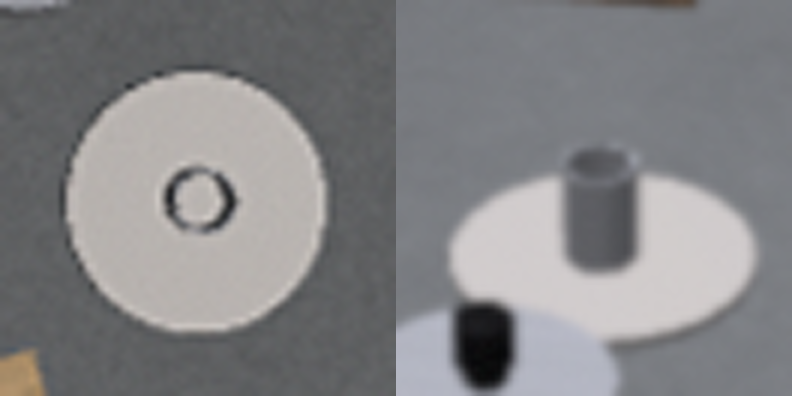

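The small ring stands upright on the base, top crop ring centre ≈(200,200) against base centre (197,202), so it is within about 1–2 mm. Next I'll grasp the medium ring.

Emit:
{"fn": "carry_out", "kwargs": {
  "targets": [
    [[0,0,-3],[0,0,0]],
    [[0,0,-6],[0,0,0]],
    [[0,0,-9],[0,0,0]],
    [[0,0,-11],[0,0,0]],
    [[0,0,-12],[0,0,0]],
    [[0,0,-12.6],[0,0,0]],
    [[0,0,-12.6],[0,0,0]],
    [[0,0,-12.6],[0,0,0]]
  ]
}}

```text
t: 9.25
eef_pos: [0.463, 0.173, 0.0189]
tool_rot: [0.0, -0.224, 0.975, 0.0]
ft_force: [0.7, -0.2, -0.0]
gripper_width: 1.004
grasp_force: 0.0
```

Emit:
{"fn": "carry_out", "kwargs": {
  "targets": [
    [[0,0,0],[0,0,0]],
    [[0,0,0],[0,0,0]],
    [[0,0,0],[0,0,0]],
    [[0,0,0],[0,0,0]],
    [[0,0,0],[0,0,0]],
    [[0,0,0],[0,0,0]],
    [[0,0,0],[0,0,0]],
    [[0,0,0],[0,0,0]],
    [[0,0,0],[0,0,0]],
    [[0,0,0],[0,0,0]]
  ],
  "fingers": 0.4,
  "force": 15
}}

```text
t: 10.08
eef_pos: [0.4626, 0.1735, 0.0187]
tool_rot: [0.0, -0.224, 0.974, 0.0]
ft_force: [-0.9, 0.6, 2.2]
gripper_width: 0.562
grasp_force: 15.0
```

Emit:
{"fn": "carry_out", "kwargs": {
  "targets": [
    [[0,0,1],[0,0,0]],
    [[0,0,3],[0,0,0]],
    [[0,0,6],[0,0,0]],
    [[0,0,9],[0,0,0]],
    [[0,0,12],[0,0,0]],
    [[0,-2,12],[0,0,0]],
    [[0,-5,12],[0,0,0]],
    [[0,-9,12],[0,0,0]],
    [[0,-12,12],[0,0,0]],
    [[0,-14,12],[0,0,0]],
    [[0,-15,12],[0,0,0]],
    [[0,-15,12],[0,0,0]]
  ]
}}

```text
t: 11.08
eef_pos: [0.462, 0.0219, 0.1383]
tool_rot: [-0.0, -0.223, 0.975, -0.0]
ft_force: [0.1, -0.1, -1.1]
gripper_width: 0.563
grasp_force: 15.0
```

Emit:
{"fn": "carry_out", "kwargs": {
  "targets": [
    [[0.4,-4,0],[0,0,0]],
    [[0.9,-8,0],[0,0,0]],
    [[0.9,-12,0],[0,0,0]],
    [[0.9,-14.5,0],[0,0,0]],
    [[0.9,-16,0],[0,0,0]],
    [[0.9,-16.3,0],[0,0,0]],
    [[0.9,-16.3,-2],[0,0,0]],
    [[0.9,-16.3,-4],[0,0,0]],
    [[0.9,-16.3,-5],[0,0,0]],
    [[0.9,-16.3,-5],[0,0,0]],
    [[0.9,-16.3,-5],[0,0,0]]
  ]
}}

```text
t: 12.0
eef_pos: [0.4718, -0.1386, 0.0883]
tool_rot: [-0.001, -0.225, 0.974, 0.0]
ft_force: [0.5, 0.2, 0.4]
gripper_width: 0.567
grasp_force: 15.0
```

```bash
python3 - <<'E'
from h import *
im2=r.capture("scene"); h=45;k=10
s=r.get_state()["eef_pos"]; print(s)
c=proj("scene",[[.47,-.142,.065]])[0].astype(int); print(c-h)
t=cv2.resize(im2[c[1]-h+10:c[1]+h-30,c[0]-h+5:c[0]+h-5,::-1],None,fx=k,fy=k,interpolation=cv2.INTER_CUBIC)
b=s[2]-.0187
for p,z,rd,col in((s,b,.0245,(0,0,255)),(s,b+.045,.0245,(0,0,255)),([.4705,-.1415],.051,.016,(0,255,0)),([.4705,-.1415],.006,.016,(0,255,0))):
    q=(proj("scene",circ(p[0],p[1],z,rd))-(c-h+[5,10])+.5)*k-.5
    cv2.polylines(t,[q.round().astype(np.int32)],True,col,1)
cv2.imwrite("pics/s3.png",t); print(t.shape)
E
```

```text
[ 0.47240957 -0.13873793  0.08896922]
[270 109]
(500, 800, 3)
```

View pics/s3.png

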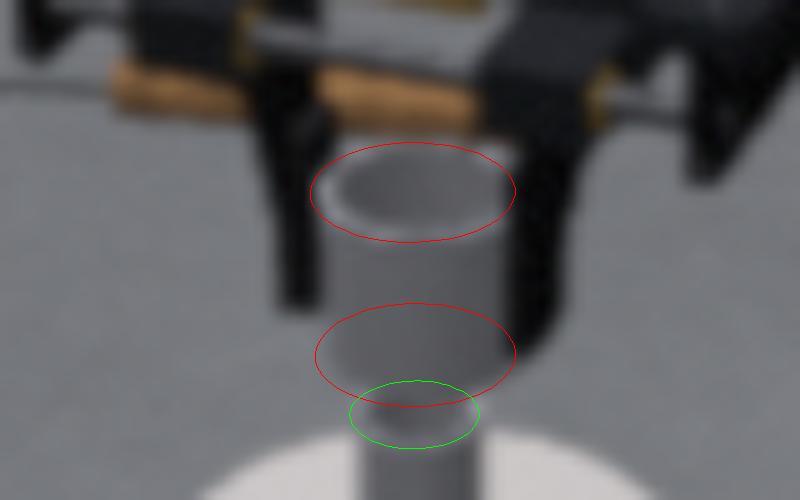

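Overlay on the held medium ring: it spans columns 318–510 (centre 414) and the small ring below spans 360–483 (centre 421). That is an error of about 2 mm, so I'll shift −2 mm in x and lower in two stages.

Emit:
{"fn": "carry_out", "kwargs": {
  "targets": [
    [[-0.1,0,0],[0,0,0]],
    [[-0.2,0,0],[0,0,0]],
    [[-0.2,0,-1],[0,0,0]],
    [[-0.2,0,-2],[0,0,0]],
    [[-0.2,0,-2.7],[0,0,0]],
    [[-0.2,0,-3.2],[0,0,0]],
    [[-0.2,0,-3.2],[0,0,0]]
  ]
}}

```text
t: 12.63
eef_pos: [0.469, -0.1395, 0.0559]
tool_rot: [-0.001, -0.224, 0.974, 0.0]
ft_force: [-0.4, 0.0, -1.1]
gripper_width: 0.566
grasp_force: 15.0
```

Emit:
{"fn": "carry_out", "kwargs": {
  "targets": [
    [[0,0,-1],[0,0,0]],
    [[0,0,-2],[0,0,0]],
    [[0,0,-2.6],[0,0,0]],
    [[0,0,-2.9],[0,0,0]],
    [[0,0,-3.1],[0,0,0]],
    [[0,0,-3.2],[0,0,0]],
    [[0,0,-3.2],[0,0,0]],
    [[0,0,-3.2],[0,0,0]]
  ]
}}

```text
t: 13.3
eef_pos: [0.4699, -0.1396, 0.0249]
tool_rot: [0.0, -0.225, 0.974, -0.0]
ft_force: [-0.4, -0.4, -0.3]
gripper_width: 0.569
grasp_force: 15.0
```

Emit:
{"fn": "carry_out", "kwargs": {
  "targets": [
    [[0,0,0],[0,0,0]],
    [[0,0,0],[0,0,0]],
    [[0,0,0],[0,0,0]],
    [[0,0,0],[0,0,0]],
    [[0,0,0],[0,0,0]],
    [[0,0,0],[0,0,0]],
    [[0,0,0],[0,0,0]],
    [[0,0,1],[0,0,0]],
    [[0,0,3],[0,0,0]],
    [[0,0,6],[0,0,0]],
    [[0,0,9],[0,0,0]],
    [[0,0,12],[0,0,0]]
  ],
  "fingers": 1
}}

```text
t: 14.3
eef_pos: [0.4691, -0.1396, 0.1457]
tool_rot: [-0.0, -0.224, 0.974, 0.0]
ft_force: [1.2, -0.2, -0.4]
gripper_width: 1.004
grasp_force: 0.0
```

Emit:
{"fn": "carry_out", "kwargs": {
  "targets": [
    [[1,-3,0],[0,0,0]],
    [[2,-6.5,0],[0,0,0]],
    [[3,-10,0],[0,0,0]],
    [[4,-13,0],[0,0,0]],
    [[5,-16,0],[0,0,0]],
    [[6,-19,0],[0,0,0]],
    [[6.3,-20.3,0],[0,0,0]],
    [[6.3,-20.3,0],[0,0,0]],
    [[6.3,-20.3,0],[0,0,0]]
  ]
}}

```text
t: 15.05
eef_pos: [0.532, -0.343, 0.1437]
tool_rot: [-0.001, -0.224, 0.975, 0.001]
ft_force: [-0.2, -0.2, 0.4]
gripper_width: 0.998
grasp_force: 0.0
```

```bash
python3 - <<'E'
from h import *
h=33;T=[]
for n in("top","scene"):
    i=r.capture(n)
    c=proj(n,[[.47,-.142,.03]])[0].astype(int)
    t=cv2.resize(i[c[1]-h:c[1]+h,c[0]-h:c[0]+h,::-1],None,fx=6,fy=6,interpolation=cv2.INTER_CUBIC)
    T.append(t)
cv2.imwrite("pics/m2.png",np.hstack(T)); print(r.get_state()["eef_pos"])
E
```

```text
[ 0.53206036 -0.34182775  0.14428424]
```

View pics/m2.png

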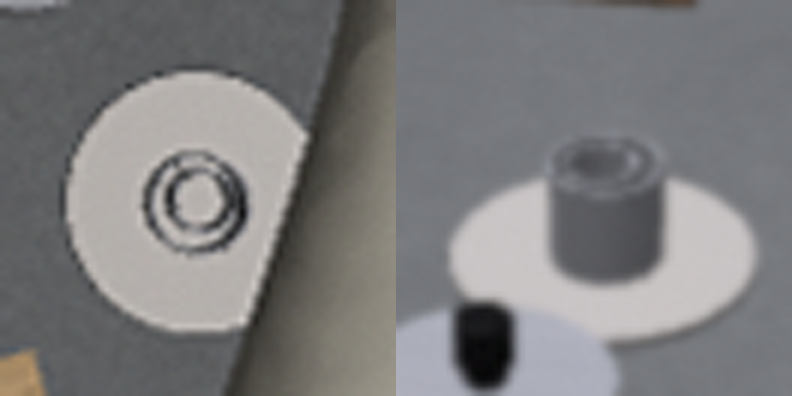

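The medium ring is seated around the small one and almost concentric: top crop centres are (196,203) and (199,200). The gripper is over the large ring, so I'll grasp it.

Emit:
{"fn": "carry_out", "kwargs": {
  "targets": [
    [[0,0,-3],[0,0,0]],
    [[0,0,-6],[0,0,0]],
    [[0,0,-8],[0,0,0]],
    [[0,0,-10],[0,0,0]],
    [[0,0,-11],[0,0,0]],
    [[0,0,-12],[0,0,0]],
    [[0,0,-12.6],[0,0,0]],
    [[0,0,-12.6],[0,0,0]],
    [[0,0,-12.6],[0,0,0]]
  ]
}}

```text
t: 15.9
eef_pos: [0.5331, -0.3426, 0.0192]
tool_rot: [0.0, -0.225, 0.974, -0.0]
ft_force: [0.9, -0.8, 0.2]
gripper_width: 1.001
grasp_force: 0.0
```

Emit:
{"fn": "carry_out", "kwargs": {
  "targets": [
    [[0,0,0],[0,0,0]],
    [[0,0,0],[0,0,0]],
    [[0,0,0],[0,0,0]],
    [[0,0,0],[0,0,0]],
    [[0,0,0],[0,0,0]],
    [[0,0,0],[0,0,0]],
    [[0,0,0],[0,0,0]],
    [[0,0,0],[0,0,0]],
    [[0,0,0],[0,0,0]],
    [[0,0,0],[0,0,0]]
  ],
  "fingers": 0.6,
  "force": 15
}}

```text
t: 16.73
eef_pos: [0.5328, -0.3428, 0.019]
tool_rot: [0.0, -0.225, 0.974, -0.0]
ft_force: [-0.1, -0.4, 4.4]
gripper_width: 0.739
grasp_force: 15.0
```

Emit:
{"fn": "carry_out", "kwargs": {
  "targets": [
    [[0,0,1],[0,0,0]],
    [[0,0,3],[0,0,0]],
    [[0,0,6],[0,0,0]],
    [[0,0,9],[0,0,0]],
    [[0,0,12],[0,0,0]],
    [[0,0,12],[0,0,0]],
    [[0,0,12],[0,0,0]]
  ]
}}

```text
t: 17.32
eef_pos: [0.5333, -0.3426, 0.1408]
tool_rot: [0.002, -0.224, 0.974, -0.001]
ft_force: [-0.8, 0.1, -1.7]
gripper_width: 0.737
grasp_force: 15.0
```

The opening of 0.739 gives 64.3 mm, but 66 mm is expected, so I'll look at the grasp.

```bash
python3 - <<'E'
from h import *
im2=r.capture("scene"); h=40;k=7
s=r.get_state()["eef_pos"]; print(s,r.get_state()["gripper_width"])
c=proj("scene",[[s[0],s[1],s[2]]])[0].astype(int); print(c-h)
t=cv2.resize(im2[c[1]-h:c[1]+h,c[0]-h:c[0]+h,::-1],None,fx=k,fy=k,interpolation=cv2.INTER_CUBIC)
o=t.copy()
for z in(s[2]-.019,s[2]+.026):
    q=(proj("scene",circ(s[0],s[1],z,.033))-(c-h)+.5)*k-.5
    cv2.polylines(t,[q.round().astype(np.int32)],True,(0,0,255),1)
cv2.imwrite("pics/s4.png",t)
E
```

```text
[ 0.53216578 -0.34213877  0.13871714] 0.734937292962525
[205  68]
```

View pics/s4.png

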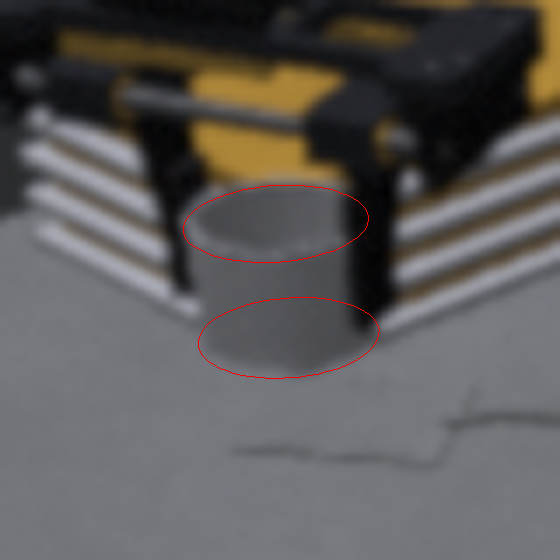

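The large ring is held, roughly upright and close to the predicted outline (top rim left end at crop (185,220), bottom edge at row 377). I'll carry it over the nest and check before lowering.

Emit:
{"fn": "carry_out", "kwargs": {
  "targets": [
    [[-1,3,0],[0,0,0]],
    [[-2,6,0],[0,0,0]],
    [[-3,9,0],[0,0,0]],
    [[-4,12,0],[0,0,0]],
    [[-5,15,0],[0,0,0]],
    [[-6,18,0],[0,0,0]],
    [[-6.4,19.8,0],[0,0,0]],
    [[-6.4,20.3,-1.5],[0,0,0]],
    [[-6.4,20.3,-3],[0,0,0]],
    [[-6.4,20.3,-4.5],[0,0,0]],
    [[-6.4,20.3,-5],[0,0,0]],
    [[-6.4,20.3,-5],[0,0,0]]
  ]
}}

```text
t: 18.37
eef_pos: [0.4664, -0.1395, 0.0862]
tool_rot: [-0.003, -0.224, 0.975, 0.001]
ft_force: [-0.7, -0.4, -0.9]
gripper_width: 0.74
grasp_force: 15.0
```

```bash
python3 - <<'E'
from h import *
im2=r.capture("scene"); h=40;k=7
s=r.get_state()["eef_pos"]; print(s,r.get_state()["gripper_width"])
c=proj("scene",[[.469,-.14,.06]])[0].astype(int); print(c-h)
t=cv2.resize(im2[c[1]-h:c[1]+h,c[0]-h:c[0]+h,::-1],None,fx=k,fy=k,interpolation=cv2.INTER_CUBIC)
o=t.copy()
for z,rd,p in((s[2]-.019,.033,s),(s[2]+.026,.033,s),(.051,.0245,[.469,-.14]),(.006,.0245,[.469,-.14])):
    q=(proj("scene",circ(p[0],p[1],z,rd))-(c-h)+.5)*k-.5
    cv2.polylines(t,[q.round().astype(np.int32)],True,(0,0,255),1)
cv2.imwrite("pics/s5.png",t)
E
```

```text
[ 0.46753697 -0.13963212  0.08738294] 0.7406576210126903
[276 116]
```

View pics/s5.png

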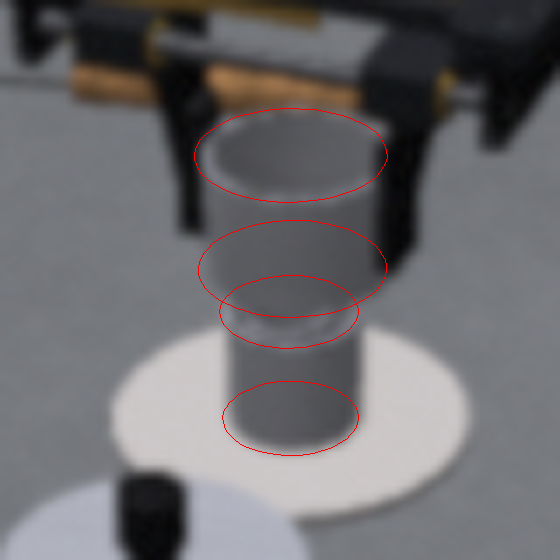

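The large ring's visible columns run 205–380 (centre 293) and the nest's 228–362 (centre 295), so they are aligned within 1–2 mm. I'll lower it in stages.

Emit:
{"fn": "carry_out", "kwargs": {
  "targets": [
    [[0,0,-0.7],[0,0,0]],
    [[0,0,-1.4],[0,0,0]],
    [[0,0,-2.1],[0,0,0]],
    [[0,0,-2.8],[0,0,0]],
    [[0,0,-3.2],[0,0,0]],
    [[0,0,-3.2],[0,0,0]]
  ]
}}

```text
t: 18.92
eef_pos: [0.4677, -0.1396, 0.0554]
tool_rot: [-0.001, -0.224, 0.975, 0.0]
ft_force: [0.4, 0.1, -0.7]
gripper_width: 0.743
grasp_force: 15.0
```

Emit:
{"fn": "carry_out", "kwargs": {
  "targets": [
    [[0,0,-1],[0,0,0]],
    [[0,0,-2],[0,0,0]],
    [[0,0,-2.5],[0,0,0]],
    [[0,0,-2.8],[0,0,0]],
    [[0,0,-3],[0,0,0]],
    [[0,0,-3.1],[0,0,0]],
    [[0,0,-3.1],[0,0,0]],
    [[0,0,-3.1],[0,0,0]]
  ]
}}

```text
t: 19.58
eef_pos: [0.4689, -0.1396, 0.0259]
tool_rot: [0.0, -0.225, 0.974, -0.0]
ft_force: [-0.4, 0.1, -0.7]
gripper_width: 0.739
grasp_force: 15.0
```

Emit:
{"fn": "carry_out", "kwargs": {
  "targets": [
    [[0,0,-0.1],[0,0,0]],
    [[0,0,-0.1],[0,0,0]],
    [[0,0,-0.1],[0,0,0]]
  ]
}}

```text
t: 19.83
eef_pos: [0.469, -0.1396, 0.025]
tool_rot: [0.001, -0.225, 0.974, -0.0]
ft_force: [0.1, 0.4, 2.9]
gripper_width: 0.741
grasp_force: 15.0
```

Emit:
{"fn": "carry_out", "kwargs": {
  "targets": [
    [[0,0,0],[0,0,0]],
    [[0,0,0],[0,0,0]],
    [[0,0,0],[0,0,0]],
    [[0,0,0],[0,0,0]],
    [[0,0,0],[0,0,0]],
    [[0,0,0],[0,0,0]],
    [[0,0,0.5],[0,0,0]],
    [[0,0,1.5],[0,0,0]],
    [[0,0,4],[0,0,0]],
    [[0,0,8],[0,0,0]],
    [[0,0,11],[0,0,0]],
    [[0,0,14],[0,0,0]]
  ],
  "fingers": 1
}}

```text
t: 20.83
eef_pos: [0.4685, -0.1396, 0.1668]
tool_rot: [0.001, -0.225, 0.974, -0.0]
ft_force: [0.4, 0.2, -1.0]
gripper_width: 1.0
grasp_force: 0.0
```

Emit:
{"fn": "carry_out", "kwargs": {
  "targets": [
    [[2,1.5,0],[0,0,0]],
    [[5,3,0],[0,0,0]],
    [[8,5,0],[0,0,0]],
    [[11,7,0],[0,0,0]],
    [[13,8.5,0],[0,0,0]],
    [[13.9,9,0],[0,0,0]],
    [[13.9,9,0],[0,0,0]],
    [[13.9,9,0],[0,0,0]]
  ]
}}

```text
t: 21.5
eef_pos: [0.6067, -0.0497, 0.1641]
tool_rot: [-0.001, -0.224, 0.974, 0.0]
ft_force: [-0.3, -0.2, -0.0]
gripper_width: 0.999
grasp_force: 0.0
```

```bash
python3 - <<'E'
from h import *
h=40;T=[]
for n in("top","scene"):
    i=r.capture(n)
    c=proj(n,[[.50,-.12,.06]])[0].astype(int)
    T.append(cv2.resize(i[c[1]-h:c[1]+h,c[0]-h:c[0]+h,::-1],None,fx=5,fy=5,interpolation=cv2.INTER_CUBIC)); print(c-h)
cv2.imwrite("pics/m3.png",np.hstack(T)); print(r.get_state()["eef_pos"])
E
```

```text
[313 186]
[272 124]
[ 0.6061791  -0.05035983  0.16457108]
```

View pics/m3.png

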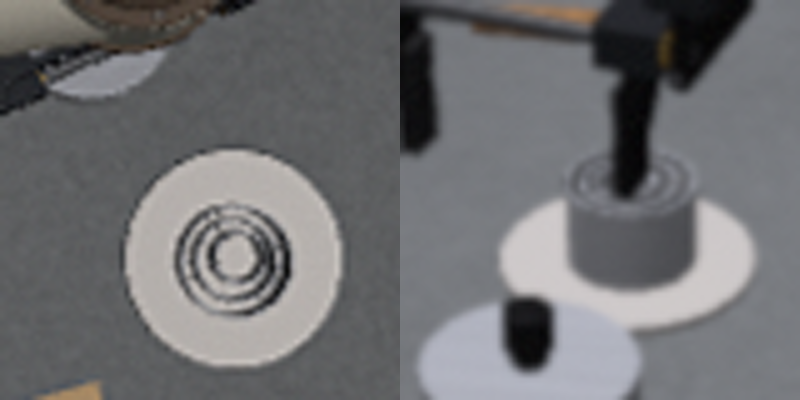

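All three rings are nested, flat and concentric: the large ring's crop centre is (233,260) and the base's is (234,258). Next is the cover knob.

Emit:
{"fn": "carry_out", "kwargs": {
  "targets": [
    [[0,0,-2],[0,0,0]],
    [[0,0,-4],[0,0,0]],
    [[0,0,-6],[0,0,0]],
    [[0,0,-8],[0,0,0]],
    [[0,0,-9],[0,0,0]],
    [[0,0,-9.5],[0,0,0]],
    [[0,0,-9.8],[0,0,0]],
    [[0,0,-9.8],[0,0,0]],
    [[0,0,-9.8],[0,0,0]]
  ]
}}

```text
t: 22.35
eef_pos: [0.6082, -0.0497, 0.0677]
tool_rot: [0.001, -0.225, 0.974, -0.0]
ft_force: [0.2, -0.2, 0.4]
gripper_width: 1.003
grasp_force: 0.0
```

Emit:
{"fn": "carry_out", "kwargs": {
  "targets": [
    [[0,0,0],[0,0,0]],
    [[0,0,0],[0,0,0]],
    [[0,0,0],[0,0,0]],
    [[0,0,0],[0,0,0]],
    [[0,0,0],[0,0,0]],
    [[0,0,0],[0,0,0]],
    [[0,0,0],[0,0,0]],
    [[0,0,0],[0,0,0]],
    [[0,0,0],[0,0,0]],
    [[0,0,0],[0,0,0]],
    [[0,0,0],[0,0,0]],
    [[0,0,0],[0,0,0]]
  ],
  "fingers": 0.1,
  "force": 30
}}

```text
t: 23.35
eef_pos: [0.6076, -0.0496, 0.0665]
tool_rot: [0.0, -0.224, 0.974, -0.0]
ft_force: [0.7, -0.2, 0.7]
gripper_width: 0.266
grasp_force: 30.0
```

Emit:
{"fn": "carry_out", "kwargs": {
  "targets": [
    [[0,0,1],[0,0,0]],
    [[0,0,3],[0,0,0]],
    [[0,0,6],[0,0,0]],
    [[0,0,8.5],[0,0,0]],
    [[0,0,10],[0,0,0]],
    [[-2,-1.5,10],[0,0,0]],
    [[-5,-3.5,10],[0,0,0]],
    [[-8,-5.5,10],[0,0,0]],
    [[-11,-7.5,10],[0,0,0]],
    [[-13,-8.5,10],[0,0,0]],
    [[-13.9,-9,10],[0,0,0]],
    [[-13.9,-9,10],[0,0,0]]
  ]
}}

```text
t: 24.35
eef_pos: [0.4664, -0.1404, 0.1672]
tool_rot: [-0.0, -0.224, 0.975, 0.0]
ft_force: [-0.7, 0.8, -1.5]
gripper_width: 0.266
grasp_force: 30.0
```

Emit:
{"fn": "carry_out", "kwargs": {
  "targets": [
    [[0,0,-1],[0,0,0]],
    [[0,0,-2],[0,0,0]],
    [[0,0,-3],[0,0,0]],
    [[0,0,-3.5],[0,0,0]],
    [[0,0,-3.5],[0,0,0]],
    [[0,0,-3.5],[0,0,0]]
  ]
}}

```text
t: 24.85
eef_pos: [0.4693, -0.1393, 0.1317]
tool_rot: [0.0, -0.225, 0.974, -0.0]
ft_force: [-0.1, 0.5, -0.8]
gripper_width: 0.265
grasp_force: 30.0
```

```bash
python3 - <<'E'
from h import *
i=r.capture("scene"); h=45
c=proj("scene",[[.469,-.14,.06]])[0].astype(int)
cv2.imwrite("pics/s6.png",cv2.resize(i[c[1]-h:c[1]+h,c[0]-h:c[0]+h,::-1],None,fx=6,fy=6,interpolation=cv2.INTER_CUBIC)); print(r.get_state()["eef_pos"])
E
```

```text
[ 0.46944059 -0.1394083   0.13197823]
```

View pics/s6.png

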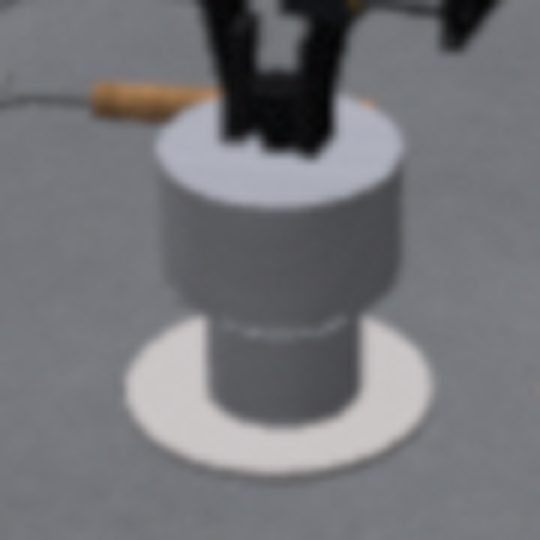

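The cover hangs level, centre column 281 against nest 283, well inside the 14 mm clearance. I'll lower it and release.

Emit:
{"fn": "carry_out", "kwargs": {
  "targets": [
    [[0,0,-1],[0,0,0]],
    [[0,0,-2],[0,0,0]],
    [[0,0,-3],[0,0,0]],
    [[0,0,-4],[0,0,0]],
    [[0,0,-4.8],[0,0,0]],
    [[0,0,-5.3],[0,0,0]],
    [[0,0,-5.6],[0,0,0]],
    [[0,0,-5.8],[0,0,0]],
    [[0,0,-5.9],[0,0,0]],
    [[0,0,-5.9],[0,0,0]],
    [[0,0,-5.9],[0,0,0]]
  ]
}}

```text
t: 25.82
eef_pos: [0.4688, -0.1396, 0.0729]
tool_rot: [0.0, -0.225, 0.974, -0.0]
ft_force: [0.7, -0.2, -2.4]
gripper_width: 0.265
grasp_force: 30.0
```

Emit:
{"fn": "carry_out", "kwargs": {
  "targets": [
    [[0,0,-0.05],[0,0,0]],
    [[0,0,-0.1],[0,0,0]],
    [[0,0,-0.1],[0,0,0]],
    [[0,0,-0.1],[0,0,0]]
  ]
}}

```text
t: 26.15
eef_pos: [0.469, -0.1396, 0.0724]
tool_rot: [0.001, -0.225, 0.974, -0.0]
ft_force: [-2.6, 1.6, 5.2]
gripper_width: 0.269
grasp_force: 30.0
```

Emit:
{"fn": "carry_out", "kwargs": {
  "targets": [
    [[0,0,0],[0,0,0]],
    [[0,0,0],[0,0,0]],
    [[0,0,0],[0,0,0]],
    [[0,0,0],[0,0,0]],
    [[0,0,0],[0,0,0]],
    [[0,0,0],[0,0,0]],
    [[0,0,0],[0,0,0]],
    [[0,0,1],[0,0,0]],
    [[0,0,3],[0,0,0]],
    [[0,0,6],[0,0,0]],
    [[0,0,10],[0,0,0]],
    [[0,0,14],[0,0,0]]
  ],
  "fingers": 1
}}

```text
t: 27.15
eef_pos: [0.4677, -0.1396, 0.2125]
tool_rot: [-0.001, -0.224, 0.974, 0.0]
ft_force: [1.7, -0.5, -1.1]
gripper_width: 0.987
grasp_force: 0.0
```

Emit:
{"fn": "carry_out", "kwargs": {
  "targets": [
    [[0,-4,0],[0,0,0]],
    [[0,-8,0],[0,0,0]],
    [[0,-12,0],[0,0,0]],
    [[0,-16,0],[0,0,0]],
    [[0,-19,0],[0,0,0]],
    [[0,-20,0],[0,0,0]],
    [[0,-20,0],[0,0,0]],
    [[0,-20,0],[0,0,0]]
  ]
}}

```text
t: 27.82
eef_pos: [0.4681, -0.3395, 0.211]
tool_rot: [-0.0, -0.224, 0.975, 0.001]
ft_force: [-0.3, 0.1, -0.8]
gripper_width: 1.002
grasp_force: 0.0
```

```bash
python3 - <<'E'
from h import *
h=45;T=[]
for n in("top","scene"):
    i=r.capture(n)
    c=proj(n,[[.469,-.14,.04]])[0].astype(int)
    T.append(cv2.resize(i[c[1]-h:c[1]+h,c[0]-h:c[0]+h,::-1],None,fx=4.4,fy=4.4,interpolation=cv2.INTER_CUBIC))
cv2.imwrite("pics/m4.png",np.hstack(T)); print(r.get_state()["eef_pos"])
E
```

```text
[ 0.46845765 -0.33850948  0.21147306]
```

View pics/m4.png

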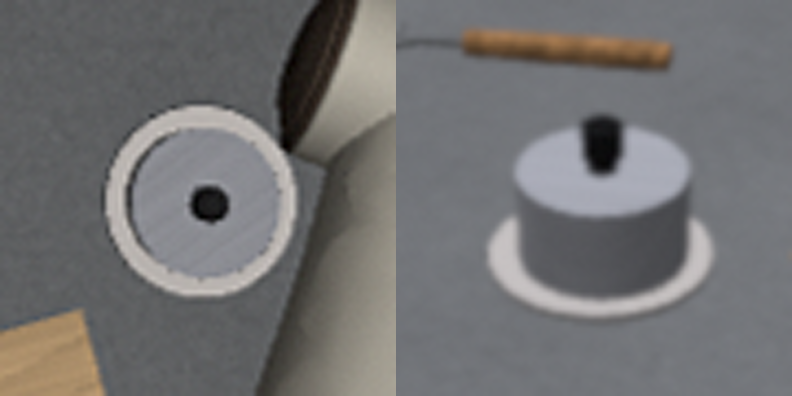

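The cover sits flat and centred on the base, with white visible all round (knob at crop (209,204), base centre (201,201), and the offset is height parallax). The gripper is clear, so I'm handing in.

```bash
python3 -c "
from plant import r
print(r.finish_job())"
```

```text
the job is handed in; nothing more can be done
None
```

The three ring cutters are nested on the tin base, placed smallest to largest, with the cover resting flat over them; the square and six-sided cutters were left alone, and the job is handed in (its verdict wasn't shown).

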